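# Nest a bracket in a pedal-lid parts keeper and ease the lid shut

## Robot

A 6-joint arm with a two-finger parallel gripper is mounted at the origin on the work surface; the furniture and walls round the work are solid. World frame = base frame: x ahead of the robot, y to its left, z up, the work surface at z = 0. Lengths are in m, angles in rad, forces in N, time in s.
With the tool pointing down it reaches from about 0.375 to 0.975 m from the base axis. Payload 3.8 kg.
Tool frame: the origin (TCP) lies at the very end of the fingers, on their centre line; the grasp point (between the pads) lies 19 mm behind it; z points along the fingers, y is the line along which they close (so a half turn about z gives the same grasp; the last joint's range is limited). The gripper opens to 85 mm and grips with 20 to 120 N. Pads are 22 mm wide; open, the fingers measure 114 mm over their backs; the gripper's body (76 mm by 85 mm) begins 54 mm behind the grasp point. The pads swing forward as they close: fully open they stand 13 mm farther back than shut.
Start: joints at [1.096, 0.264, 1.604, -0, 1.274, -0.037], TCP at [0.286, 0.611, 0.231] pointing down, gripper open.
Joint ranges: [-2.63, 2.63], [-0.94, 2.18], [0.31, 2.57], [-1.31, 4.45], [0, 2.66], [-2.55, 2.55]. Speed limits (rad/s): [2.57, 2.57, 3.14, 3.14, 3.14, 3.14].

## Interface

Orientations are given as a rotation vector (axis times angle).
In Python, from workcell import read_state, read_camera, calibration, finish_job gives the robot as it stands.
- The arm moves only by the tool step_arm, never from a script. Its argument "commands" is a list of rows, each an object of numbers: "fingers": the gripper's target within -1 to 1 (shut at 1, half-way at 0, fully open at -1); "dx", "dy", "dz": the shift along the tool's x, y, z in m; "roll": the turn about the tool's z in degrees. In form: [{"fingers": .., "dx": .., "dy": .., "dz": .., "roll": ..}, ...]. A call has 1 to 8 rows; each row is the pose to reach, as a shift and turn from the pose commanded when the call began, along the tool's axes at that moment; what a row does not reach only later rows make up. A row lasts 1/8 s, in which the tool goes at most 62.5 mm and 10.7 degrees, less where a joint would pass 70% of its speed; a pose out of reach is approached as far as the arm can. A call with a gripper value outside its range is refused whole. The fingers move at their own pace and stop on an object; "squeeze" is the grip in N (left out, the last holds). Time passes only in rows, so rows that repeat a pose let the fingers close. It gives the time, the measured TCP pose, the force, the opening and the grip force at its end, in the units of the state.
- read_state(): the state, without advancing time (a new reading comes with each control period).
- read_camera(name): name is "scene" or "top" or "wrist"; returns (picture, depth): 400x640x3 uint8, blue, green, red; 400x640 float32, m along the optical axis (not along the pixel's ray), 0 where there is no reading.
- calibration(name): a dict with "intrinsics" (3x3 intrinsics, pixels), "world_to_cam" (4x4, takes a point from world to camera coordinates). Camera axes: x right, y up, looking along -z (the intrinsics and any distortion apply to the point x, -y, -z); pixel columns grow to the right and rows downward; lengths in m; the calibration is good to about 2 mm. A picture is of the moment at which its call begins: read the wrist's pose just before it. calibration takes no time and is no camera call; for the wrist camera it gives the pose at the moment of the call.
- finish_job(): hands the job in; it is judged then, once.
The state is a dict: "time": time; "q": joint angles; "joint_vel": joint speeds; "joint_torque": joint torques, N m; "tool_pos": TCP position; "tcp_rot": TCP orientation; "wrist_force": force on the tool from outside, world axes, zero at the start; "torque": the same for the moment, N m; "width": opening from 0.0 (shut) to 1.0 (fully open); "grip_force": force on a finger pad.
Only numpy, scipy, OpenCV 4.12 (cv2) and the standard library are available. Lean on these libraries where they do the work, as an engineer would, in place of code of your own. Each camera call takes 0.05 s, during which the arm holds its last target. There are 200 camera calls.

## Task

Put the second drilled angle bracket away from the grinding dust: press the pedal of the lidded steel box right down and slide it sideways into its hold-open notch, so that the lid stays up by itself. Lay the loose bracket on the one already in the box, turned the opposite way so that the flat flanges overlap and the upright legs stand at opposite sides with the middle left clear, ends about level. Then unhook the pedal and ease it all the way back up so that the lid closes without slamming; leave everything else on the table where it is.

Things in the scene. Friction and masses are not known exactly. Their poses are not given: they have to be found in the camera images.
- keeper: the bench-top box, grey sheet steel, fixed: 156 mm deep (its x), 124 mm wide (its y), rim at z = 126 mm. Origin: on the table under its middle. Pedal on the -x side (front); lid hinged along the +x (rear) rim, 82 mm behind the origin, where it stands when open, 163 mm long. Inside 150 mm (x) by 118 mm (y), flat floor at z = 62 mm
- pedal_tread (a point): middle of the top face of the pedal's tread (moves with it), a dark plate 46 mm along x, 76 mm along y. From it an upright finger rib, 12 mm thick (y), 22 mm long (x), rises 25 mm, so two fingers can stand on the tread on either side of the rib and push it down and sideways. Pedal up: 165 mm in front (-x) of the box's origin, z = 71 mm; right down z = 20 mm; hooked z = 33 mm
- pedal (a joint): press angle of the pedal, rad: 0 up (lid shut), 0.305 right down at its stop, about 0.23 when hooked in the notch. The tread sinks about 165 mm x this angle. Pressing takes about 10 N at first, less further down; a spring and the lid's weight push it back up
- gate_notch (a point): middle of the hold-open notch in the gate, an upright dark plate (82 mm wide, top at z = 74 mm) 55 mm behind the tread, through which the pedal's arm runs in an upright slot; the notch is at the slot's foot on the box's -y side. The arm passes under the lip between slot and notch only with the tread pressed to within 4 mm of right down
- pedal_swing (a joint): sideways swing of the pedal's arm, rad: 0 in the upright slot (play -0.05 to 0.03), grows as the tread slides to the box's -y side; 0.24 under the notch (tread 37 mm to the side, play +-5 mm), where, let up, it rises 13 mm at the tread and stays hooked. To unhook: press right down, slide 37 mm back to +y, let up
- lid (a joint): lid angle, rad: 0 shut, lifted by a push rod from the pedal: about 1.44 when the pedal is hooked, 1.9 with it right down. It falls shut hard if the pedal is let go outside the notch
- bracket_in: aluminium angle bracket already in the box: flat flange 100 mm (its x) by 60 mm (its y), 8 mm thick, two 11 mm holes; along its +y edge an upright leg 8 mm thick (y = 22 to 30 mm), 100 mm long, top 30 mm above the underside. Turned half round to the box: its leg is near the box's -y wall, its x and y nearly along the box's -x and -y. Origin: centre of the flange's underside. Loose, 0.18 kg
- bracket: the loose angle bracket on the table: shape, size and axes as bracket_in, flange down, about 0.18 kg; can be held by its 8 mm leg. Nested: axes along the box's, flange flat on bracket_in's flange (8 mm higher), leg on the box's +y side, origin 8 mm (free flange edge touching the other's leg) to 20 mm to the box's +y side of bracket_in's origin; 14 mm is ideal
- bracket_leg (a point): middle of the top edge of the loose bracket's leg: 26 mm to its +y side, 30 mm above its underside
- magnet_lamp: work lamp that stays where it is: round base 120 mm across, 30 mm high, centred at about x 0.53, y -0.10 m; its thin neck rises 0.5 m and bends over to the robot's right, where the lamp head hangs 0.43 to 0.50 m above the table at about x 0.43 to 0.50, y -0.27 to -0.19 m. Keep the arm clear of it
- angle_1: thin aluminium angle offcut, 30x110x30 mm with 3 mm legs, no holes; a bystander. Origin: centre of its underside
- tube_3: short square aluminium tube offcut, 40x90x40 mm, lying; a bystander. Origin: centre of its underside
- pliers: combination pliers with red dipped grips, 58x174x16 mm, lying; a bystander. Origin: centre of its underside
- tungsten_case: flat red and black electrode case, 42x175x13 mm; a bystander. Origin: centre of its underside
- weld_magnet_1: red arrow-shaped welding magnet, 64x80x16 mm; a bystander. Origin: centre of its underside
- copper_bar: copper backing bar, 40x150x12 mm; a bystander. Origin: centre of its underside
- hex_key: black hex key, 39x117x7 mm; a bystander. Origin: centre of its underside
- paste_tin: low round tin with a metal lid, 68 mm across, 35 mm high; a bystander. Origin: centre of its underside
Things that resemble listed ones, but are neither listed nor needed, are in the scene too. What is shaped like the bracket but black is not meant.

How it is judged:
On the way, in this order (a step that is already met when the one before it is completed fails the run):
1. the pedal is hooked in its notch and the lid stands open by itself, the fingers off the box (value of joint lid between 1.3 and 1.7 rad and value of joint pedal_swing above 0.14 rad and contact force between the fingers and keeper below 0.2 N), for 0.3 s.
2. the loose bracket lies nested on the other, legs at opposite sides, let go (y of bracket in the frame of bracket_in between -0.024 and -0.005 m and x of bracket in the frame of bracket_in between -0.02 and 0.02 m and z of bracket in the frame of bracket_in between 0.005 and 0.0115 m and y of bracket_leg in the frame of bracket_in below -0.028 m and angle between the x axis of bracket and the x axis of bracket_in, either way round below 0.15 rad and angle between each of bracket, bracket_in's own z axis and vertical below 0.08 rad and contact force between the fingers and bracket below 0.2 N and linear speed of bracket below 0.02 m/s), for 0.2 s.
At the end, for the whole second after the job is handed in: Lid shut within 0.06 rad, pedal up within 0.015 rad, in its upright slot. In the box the bracket lies flat on the other's flange, legs opposite, 5-24 mm offset, ends level within 20 mm, parallel within 0.15 rad. Both at rest (value of joint lid below 0.06 rad and value of joint pedal_swing below 0.08 rad and value of joint pedal below 0.015 rad and y of bracket in the frame of bracket_in between -0.024 and -0.005 m and x of bracket in the frame of bracket_in between -0.02 and 0.02 m and z of bracket in the frame of bracket_in between 0.005 and 0.0115 m and y of bracket_leg in the frame of bracket_in below -0.028 m and angle between the x axis of bracket and the x axis of bracket_in, either way round below 0.15 rad and angle between each of bracket, bracket_in's own z axis and vertical below 0.08 rad and horizontal distance between bracket_in and keeper below 0.06 m and z of bracket_in in the frame of keeper below 0.066 m and linear speed of each of bracket, bracket_in below 0.02 m/s); the robot touches nothing.
It fails at once if the lid slams shut (faster than 8 rad/s in the last 0.4 rad) (value of joint lid below 0.4 rad and velocity of joint lid below -8 rad/s).
It fails at once if a bystander is moved by more than 3 cm (distance of any of angle_1, tube_3, pliers, tungsten_case, weld_magnet_1, copper_bar, hex_key, paste_tin from where it was at the start of the episode above 0.03 m).
It also fails if it takes over 61 s, if anything falls off the work surface, if the arm or the gripper's body presses on something with over 40 N, if the wrist force passes 120 N, or if a joint passes its speed limit or range.

## Working session

There is one attempt and no reset: what is moved stays moved. The work goes in short steps, Python scripts to look and compute and a tool call to move; the robot and the scene stay as the last step left them, time stands still between calls to the robot, and variables do not carry over. Pictures are saved under pics/ and viewed, at most 10 in all, crops included, and the job is handed in when it is done.

Besides the shell and the picture viewer there is one more tool, called after "Request:" as name(argument=value, ...) on one line, values as JSON. step_arm: Moves the arm, as the interface text tells. Its arguments: {"type":"object","properties":{"commands":{"type":"array","items":{"type":"object","properties":{"fingers":{"type":"number"},"dx":{"type":"number"},"dy":{"type":"number"},"dz":{"type":"number"},"roll":{"type":"number"}}}},"squeeze":{"type":"number"}},"required":["commands"]}

```bash
mkdir -p pics; ls
cat > h.py <<'E'
import numpy as np, cv2
from workcell import *
from scipy.spatial.transform import Rotation as R
def grab(n):
    c=calibration(n); p,d=read_camera(n); return p,d,np.array(c["intrinsics"]),np.array(c["world_to_cam"]),c
def cloud(d,K,T):
    v,u=np.mgrid[:d.shape[0],:d.shape[1]]
    x=(u-K[0,2])/K[0,0]*d; y=(v-K[1,2])/K[1,1]*d
    P=np.stack([x,-y,-d,np.ones_like(d)],-1)
    return (P@np.linalg.inv(T).T)[...,:3]
E
python3 - <<'E'
from h import *
s=read_state(); print(s)
for n in("top","scene"):
    p,d,K,T,c=grab(n); cv2.imwrite(f"pics/{n}0.png",p); np.savez(f"{n}0.npz",p=p,d=d,K=K,T=T); print(n,{k:v for k,v in c.items() if k not in("intrinsics","world_to_cam")},K,np.linalg.inv(T)[:3])
E
```

```text
pics
{'time': 0.0, 'q': array([ 1.09610408e+00,  2.64750575e-01,  1.60539084e+00,  1.09281167e-05,
        1.27373538e+00, -3.69246874e-02]), 'joint_vel': array([-0.00068458, -0.00059247,  0.00112433, -0.0008618 ,  0.0003191 ,
       -0.00024695]), 'joint_torque': array([-1.07398875e-03, -5.15086234e+01, -3.67329919e+01, -1.20027735e-04,
        1.27780953e-02, -3.84421199e-06]), 'tool_pos': array([0.28581472, 0.61067235, 0.2299547 ]), 'tcp_rot': array([-0.68204279, -3.06605863,  0.00346637]), 'wrist_force': array([-0.4916599 , -0.69889758, -0.77163439]), 'torque': array([-0.05721687, -0.01591008, -0.01738951]), 'grip_force': 0.0, 'width': 1.0002453661789423}
top {} [[472.70127657   0.         319.9276438 ]
 [  0.         472.70127657 199.08682429]
 [  0.           0.           1.        ]] [[ 0.01370885  0.99529892 -0.0958756   0.33370074]
 [-0.99966396  0.01575211  0.02058726 -0.03097428]
 [ 0.02200072  0.09556116  0.9951804   1.50738978]]
scene {} [[380.76740904   0.         322.31309438]
 [  0.         380.76740904 200.97669307]
 [  0.           0.           1.        ]] [[ 0.76352631  0.32219135 -0.55966088 -0.21050915]
 [-0.6456007   0.40106813 -0.64988005 -0.79386263]
 [ 0.01507641  0.85751798  0.51423304  0.71683487]]
```

View pics/top0.png

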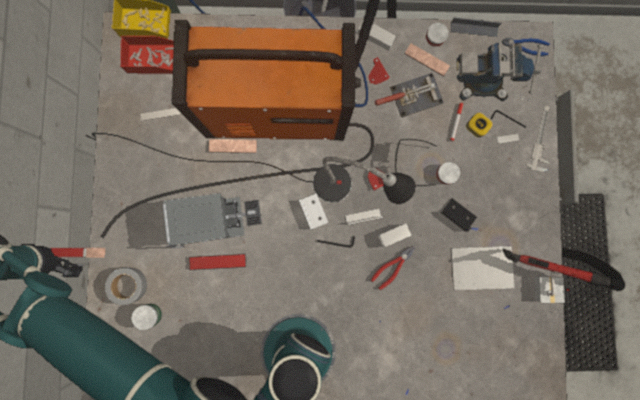

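View pics/scene0.png

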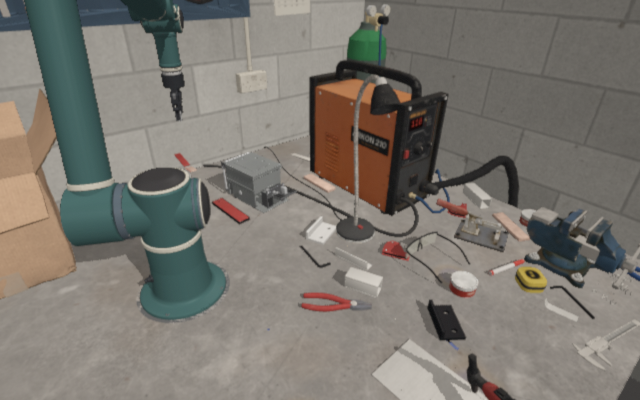

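Candidates: the silver two-hole bracket at top (312,211) / scene (320,231) fits. The black bracket at (459,214) is excluded, as are the thin angle offcut at (364,216), with no holes, and the tube at (395,235). The box is at (180,220), with its pedal at (245,213).

Run:
```python
from h import *
z=np.load("top0.npz"); p,d,K,T=z["p"],z["d"],z["K"],z["T"]; P=cloud(d,K,T)
def rect(m,name):
    m=cv2.morphologyEx(m.astype(np.uint8),cv2.MORPH_OPEN,np.ones((2,2)))
    n,l,st,_=cv2.connectedComponentsWithStats(m); i=1+np.argmax(st[1:,4]); q=P[l==i]
    r=cv2.minAreaRect((q[:,:2]*1000).astype(np.float32)); print(name,len(q),"rect mm",np.round(r[0],1),np.round(r[1],1),round(r[2],1),"z med",np.round(np.percentile(q[:,2],[5,50,95]),4)); return q
v,u=np.mgrid[:400,:640]
reg=lambda a,b,c,e:(u>=a)&(u<b)&(v>=c)&(v<e)
rect(reg(110,240,180,260)&(P[...,2]>.1),"box")
rect(reg(220,275,190,240)&(P[...,2]>.055)&(P[...,2]<.085),"treadarea")
rect(reg(220,275,190,240)&(P[...,2]>.085),"rib")
g=p.min(2)
m=reg(290,335,185,235)&(g>140); rect(m,"bracket"); 
m=reg(290,335,185,235)&(P[...,2]>.02); rect(m,"leg")
rect(reg(290,335,185,235)&(P[...,2]>.004),"brk by depth")
for vv in range(196,232,4): print(vv,[int(round(1000*P[vv,uu,2])) for uu in range(216,276,4)])
c=np.hstack([cv2.resize(p[185:250,120:280],None,fx=4,fy=4,interpolation=cv2.INTER_CUBIC)]); c2=cv2.resize(p[185:250,290:340],None,fx=4,fy=4,interpolation=2)
cv2.imwrite("pics/c1.png",np.hstack([c[:,:580],c2]))
```

```text
box 2720 rect mm [406.4 199.4] [166.9 453.3] 2.7 z med [0.1218 0.1309 0.1362]
treadarea 420 rect mm [407.9  83. ] [253.8  98. ] 78.0 z med [-0.0009  0.0699  0.078 ]
rib 165 rect mm [349.9 128.4] [299.6 113.5] 63.4 z med [0.0658 0.1251 0.1335]
bracket 616 rect mm [415.6 -50. ] [150.4  75.4] 13.5 z med [-0.0022  0.0072  0.0291]
leg 136 rect mm [495.  -83.9] [47.5 50.9] 0.7 z med [0.0178 0.0235 0.0298]
brk by depth 751 rect mm [443.9 -40.5] [ 96.6 199. ] 59.2 z med [0.0022 0.0132 0.03  ]
196 [130, 126, 0, -7, 0, -2, 2, -5, -2, 0, -1, 0, 3, 3, -4]
200 [132, 131, 2, 7, 3, 2, -4, -3, 1, -6, 74, -6, 1, 0, 3]
204 [130, 130, 49, 31, 19, 34, -2, 66, 70, 70, 69, -3, -1, -3, 5]
208 [137, 127, 1, 6, -1, 39, 6, 67, 67, 76, 78, 4, 1, 2, 3]
212 [125, 134, 67, 2, 4, 45, 3, -6, 92, 95, 75, -5, 2, -1, -1]
216 [126, 133, 70, 56, 54, 62, 59, -3, 70, 71, 67, 1, 6, -1, 2]
220 [127, 130, 81, 3, 2, 71, -2, 1, 70, 69, 72, 73, -2, 0, 1]
224 [132, 134, 98, 3, 3, 71, 6, -2, 73, 69, 72, 74, -3, 2, 0]
228 [130, 133, 121, 5, 6, 1, 1, -4, -2, -7, -5, 3, 1, 1, 8]
```

View pics/c1.png

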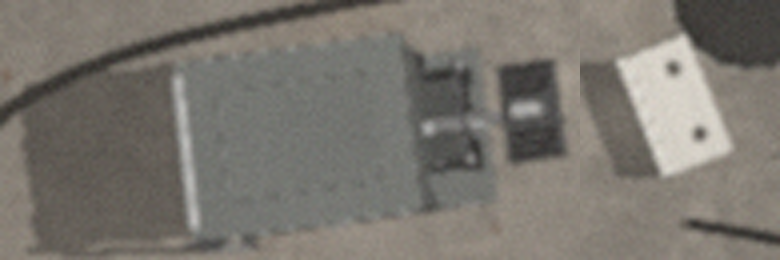

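Crop: the box lid spans about (164–226, 195–245) in the top image, the tread is around (253,213) with a bright rib, and the silver bracket has two holes, with its leg apparently on the left edge (shadow side). Next I cast rays for the poses.

```bash
cat >> h.py <<'E'
def ray(uv,z,K,T):
    uv=np.atleast_2d(np.array(uv,float)); C=np.linalg.inv(T)
    dr=np.c_[(uv[:,0]-K[0,2])/K[0,0],-(uv[:,1]-K[1,2])/K[1,1],-np.ones(len(uv))]@C[:3,:3].T
    return C[:3,3]+dr*((z-C[2,3])/dr[:,2])[:,None]
E
python3 - <<'E'
from h import *
z=np.load("top0.npz"); p,d,K,T=z["p"],z["d"],z["K"],z["T"]; P=cloud(d,K,T)
f=lambda L,o:[(a/4+o[0]-.4,b/4+o[1]-.4) for a,b in L]
t=ray(f([(500,68),(557,62),(565,155),(508,162)],(120,185)),.071,K,T)[:,:2]; print("tread",t.round(4).tolist(),t.mean(0))
print("rib",ray(f([(526,110)],(120,185)),.096,K,T)[0,:2])
l=ray(f([(178,68),(400,38),(425,210),(190,240)],(120,185)),.13,K,T)[:,:2]; print("lid",l.round(4).tolist(),l.mean(0))
h=ray(f([(93,68),(119,133)],(290,185)),.008,K,T)[:,:2]; print("holes",h,h.mean(0), np.degrees(np.arctan2(*(h[0]-h[1])[::-1])))
b=ray(f([(37,60),(105,37),(152,148),(82,175)],(290,185)),.008,K,T)[:,:2]; print("br",b)
for vv in range(192,232,4): print(vv,[int(round(1000*P[vv,uu,2])) for uu in range(296,330,2)])
E
```

```text
tread [[0.4608, 0.1683], [0.466, 0.1252], [0.3954, 0.1173], [0.3895, 0.1602]] [0.4279226  0.14276964]
rib [0.42743421 0.14461516]
lid [[0.4519, 0.3932], [0.4764, 0.2334], [0.3516, 0.2112], [0.3277, 0.379]] [0.40190746 0.30422692]
holes [[ 0.46975544 -0.0395599 ]
 [ 0.4182788  -0.06097845]] [ 0.44401712 -0.05026917] 22.59135701538487
br [[ 0.47544838  0.00510148]
 [ 0.49472723 -0.0487523 ]
 [ 0.40675976 -0.08733096]
 [ 0.38456399 -0.0321405 ]]
192 [1, -3, 1, 4, -5, 2, 0, -1, -3, 11, 13, 15, 21, 20, 19, 21, 24]
196 [-1, -4, 0, -1, 2, 2, 0, 8, 5, 2, 2, 18, 18, 14, 18, 25, 19]
200 [2, 6, 29, 6, 9, 5, 4, 10, 6, 5, 11, 7, -1, 5, 9, 17, 13]
204 [-4, -1, 29, 30, 6, 12, 6, 11, 9, 9, 6, 10, 2, 5, -1, 1, 3]
208 [-3, -8, 6, 30, 4, 4, 10, 7, 9, 5, 5, 13, 9, 0, 3, 0, -5]
212 [6, -1, 2, 4, 29, 5, 7, 9, 10, 13, 12, 11, 9, 6, 2, 2, 4]
216 [2, -1, 2, -4, -2, 29, 7, 10, 2, 7, 8, 6, 11, 7, 15, -1, -4]
220 [-3, -4, 6, -6, -1, 22, 26, 6, 11, 11, 9, -4, 12, 12, 7, 1, -4]
224 [-1, 4, -1, 0, -7, 1, 27, 33, 10, 13, 5, 9, 5, 9, -2, 1, -1]
228 [-4, -3, -2, 0, -7, 3, -4, 32, 5, 4, 2, 2, -4, 2, 2, -4, 2]
```

```bash
cat >> h.py <<'E'
def go(x,y,z,yd=None):
    "print shift from current pose to world x,y,z with tool-y at yaw yd deg (mod 180)"
    s=read_state(); M=R.from_rotvec(s["tcp_rot"]).as_matrix(); t=M.T@(np.array([x,y,z])-s["tool_pos"])
    cy=np.degrees(np.arctan2(M[1,1],M[0,1])); r=0 if yd is None else -((yd-cy+90)%180-90)
    print("d",t.round(4),"roll",round(r,1),"now",s["tool_pos"].round(4),"yaw y",round(cy,1),"x",round(np.degrees(np.arctan2(M[1,0],M[0,0])),1),"tilt",round(np.degrees(np.arccos(-M[2,2])),2),"q6",s["q"][5].round(3),"w",round(s["width"],3))
E
python3 -c "
from h import *
go(.428,.143,.25,8)"
```

```text
d [-0.327  -0.3634 -0.0192] roll 56.9 now [0.2859 0.6107 0.2301] yaw y 64.9 x 154.9 tilt 0.12 q6 -0.037 w 1.003
```

Request:
step_arm(commands=[{"dx": -0.04, "dy": -0.045, "dz": -0.02, "roll": 7, "fingers": 0.44}, {"dx": -0.08, "dy": -0.09, "dz": -0.02, "roll": 14, "fingers": 0.44}, {"dx": -0.12, "dy": -0.135, "dz": -0.02, "roll": 21, "fingers": 0.44}, {"dx": -0.16, "dy": -0.18, "dz": -0.02, "roll": 28, "fingers": 0.44}, {"dx": -0.2, "dy": -0.225, "dz": -0.02, "roll": 35, "fingers": 0.44}, {"dx": -0.24, "dy": -0.27, "dz": -0.02, "roll": 43, "fingers": 0.44}, {"dx": -0.285, "dy": -0.317, "dz": -0.02, "roll": 50, "fingers": 0.44}, {"dx": -0.327, "dy": -0.363, "dz": -0.02, "roll": 57, "fingers": 0.44}])

```text
time: 1.1
tool_pos: [0.4277, 0.1443, 0.2511]
tcp_rot: [2.067, 2.366, 0.0]
wrist_force: [0.6, -0.3, -0.4]
width: 0.278
grip_force: 0.0
```

Run:
```python
from h import *
go(.428,.143,.2,8)
p,d,K,T,c=grab("wrist"); cv2.imwrite("pics/w1.png",p); np.savez("w1.npz",p=p,d=d,K=K,T=T)
```

```text
d [-0.0013  0.0001  0.0511] roll -0.3 now [0.4277 0.1443 0.2511] yaw y 7.7 x 97.7 tilt 0.02 q6 0.136 w 0.278
```

View pics/w1.png

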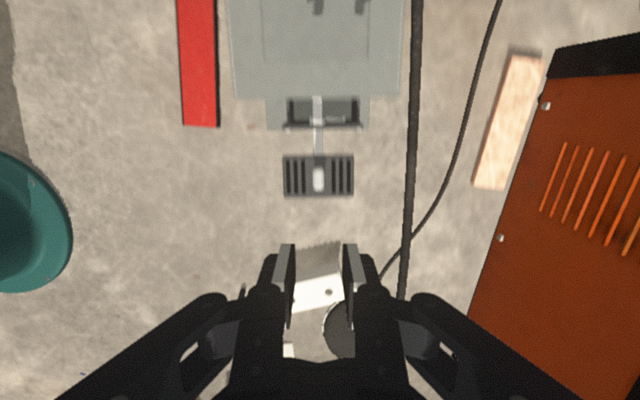

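Wrist view: tread corners are (283–354, 155–197), rib top is at (319,180), and it is square to the tool. The bracket shows between the fingers at (317,290).

Run:
```python
from h import *
z=np.load("w1.npz"); p,d,K,T=z["p"],z["d"],z["K"],z["T"]; P=cloud(d,K,T)
t=ray([(283,155),(354,155),(354,197),(283,197)],.071,K,T)[:,:2]; print(t.round(4).tolist(),t.mean(0)); c=t.mean(0)
print("rib",ray([(319,179)],.096,K,T)[0], P[179,319],P[185,295],P[185,345])
l=ray([(235,97),(403,96),(267,128),(368,128)],.13,K,T);print(l.round(4).tolist())
go(c[0],c[1],.12,8)
```

```text
[[0.3878, 0.1593], [0.4609, 0.1692], [0.4687, 0.1238], [0.3923, 0.1135]] [0.42744091 0.14144692]
rib [0.42741046 0.14539435 0.096     ] [0.42740222 0.1454528  0.0962199 ] [0.4039018  0.12988855 0.07499766] [0.45655092 0.13658874 0.0734771 ]
[[0.3501, 0.2128, 0.13], [0.4836, 0.2317, 0.13], [0.3776, 0.1919, 0.13], [0.4604, 0.2031, 0.13]]
d [ 0.0054 -0.0017  0.131 ] roll -0.8 now [0.4296 0.1372 0.2511] yaw y 7.2 x 97.2 tilt 0.38 q6 0.135 w 0.275
```

Request:
step_arm(commands=[{"dz": 0.05, "fingers": 0.44}, {"dz": 0.1, "fingers": 0.44}, {"dz": 0.14, "fingers": 0.44}, {"dz": 0.14, "fingers": 0.44}, {"dz": 0.14, "fingers": 0.44}])

```text
invalid input
```

```bash
python3 -c "
from h import *
go(.4275,.143,.08,8);print(read_state()['tool_pos'])"
```

```text
d [ 0.0072 -0.0015  0.171 ] roll -0.8 now [0.4296 0.1372 0.2511] yaw y 7.2 x 97.2 tilt 0.38 q6 0.135 w 0.275
[0.42964658 0.13718717 0.25106347]
```

Request:
step_arm(commands=[{"dx": 0, "dy": 0, "dz": 0.05, "roll": 0, "fingers": 0.44}, {"dx": 0, "dy": 0, "dz": 0.1, "roll": 0, "fingers": 0.44}, {"dx": 0, "dy": 0, "dz": 0.14, "roll": 0, "fingers": 0.44}, {"dx": 0, "dy": 0, "dz": 0.14, "roll": 0, "fingers": 0.44}, {"dx": 0, "dy": 0, "dz": 0.14, "roll": 0, "fingers": 0.44}])

```text
time: 1.78
tool_pos: [0.4286, 0.1466, 0.1125]
tcp_rot: [2.062, 2.369, 0.002]
wrist_force: [-0.6, -0.4, 0.2]
width: 0.288
grip_force: 0.0
```

```bash
python3 -c "
from h import *
go(.4275,.143,.08,8)"
```

```text
d [-0.0034 -0.0016  0.0325] roll -0.1 now [0.4286 0.1466 0.1125] yaw y 7.9 x 97.9 tilt 0.08 q6 0.136 w 0.288
```

Request:
step_arm(commands=[{"dx": -0.002, "dy": -0.001, "dz": 0.02, "roll": 0, "fingers": 0.44}, {"dx": -0.002, "dy": -0.001, "dz": 0.035, "roll": 0, "fingers": 0.44}, {"dx": -0.002, "dy": -0.001, "dz": 0.05, "roll": 0, "fingers": 0.44}, {"dx": -0.002, "dy": -0.001, "dz": 0.062, "roll": 0, "fingers": 0.44}, {"dx": -0.002, "dy": -0.001, "dz": 0.074, "roll": 0, "fingers": 0.44}, {"dx": -0.002, "dy": -0.001, "dz": 0.084, "roll": 0, "fingers": 0.44}, {"dx": -0.002, "dy": -0.001, "dz": 0.09, "roll": 0, "fingers": 0.44}, {"dx": -0.002, "dy": -0.001, "dz": 0.09, "roll": 0, "fingers": 0.44}])

```text
time: 2.78
tool_pos: [0.4276, 0.1447, 0.0216]
tcp_rot: [-2.063, -2.369, -0.002]
wrist_force: [-1.0, 2.2, 7.9]
width: 0.284
grip_force: 3.6
```

Run:
```python
from h import *
go(.4275,.143,.012,8)
p,d,K,T,c=grab("wrist"); p2,d2,K2,T2,_=grab("scene"); cv2.imwrite("pics/w2.png",np.vstack([p[60:300,140:500],cv2.resize(p2[120:280,150:390],(360,240))]))
```

```text
d [-0.0017 -0.0004  0.0096] roll -0.1 now [0.4276 0.1447 0.0216] yaw y 7.9 x 97.9 tilt 0.07 q6 0.132 w 0.284
```

View pics/w2.png

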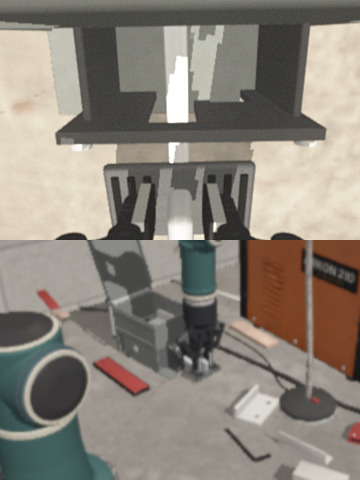

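The fingers stand on the tread on either side of the rib, and the lid is up. Next I press to the stop.

Request:
step_arm(commands=[{"dx": 0, "dy": 0, "dz": 0.004, "roll": 0, "fingers": 0.44}, {"dx": 0, "dy": 0, "dz": 0.008, "roll": 0, "fingers": 0.44}, {"dx": 0, "dy": 0, "dz": 0.01, "roll": 0, "fingers": 0.44}, {"dx": 0, "dy": 0, "dz": 0.01, "roll": 0, "fingers": 0.44}])

```text
time: 3.38
tool_pos: [0.4352, 0.146, 0.0178]
tcp_rot: [2.056, 2.364, 0.018]
wrist_force: [-0.4, -3.4, 35.7]
width: 0.278
grip_force: 18.2
```

Request:
step_arm(commands=[{"dx": 0, "dy": 0.01, "dz": 0.01, "roll": -2, "fingers": 0.44}, {"dx": 0.001, "dy": 0.02, "dz": 0.01, "roll": -5, "fingers": 0.44}, {"dx": 0.002, "dy": 0.03, "dz": 0.01, "roll": -8, "fingers": 0.44}, {"dx": 0.004, "dy": 0.04, "dz": 0.01, "roll": -11, "fingers": 0.44}, {"dx": 0.004, "dy": 0.04, "dz": 0.01, "roll": -12, "fingers": 0.44}])

```text
time: 4.0
tool_pos: [0.4683, 0.1543, 0.0132]
tcp_rot: [-1.802, -2.572, 0.002]
wrist_force: [-36.7, -12.3, 104.9]
width: 0.282
grip_force: 51.7
```

Run:
```python
from h import *
go(.4275,.143,.012,8)
p,d,K,T,c=grab("wrist"); cv2.imwrite("pics/w3.png",p[40:300,140:500])
```

```text
d [ 0.0033 -0.0422  0.0013] roll 12.0 now [0.4683 0.1543 0.0132] yaw y 20.0 x 110.0 tilt 0.1 q6 -0.081 w 0.282
```

View pics/w3.png

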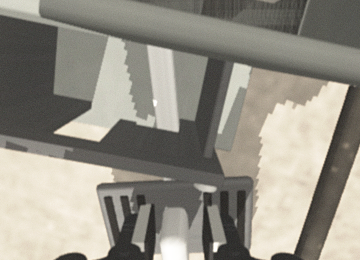

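Force is near the limit, so I ease off now; the arm has swung to the notch side.

Request:
step_arm(commands=[{"dx": 0, "dy": -0.002, "dz": -0.006, "roll": 0, "fingers": 0.44}, {"dx": 0, "dy": -0.003, "dz": -0.012, "roll": 0, "fingers": 0.44}, {"dx": 0, "dy": -0.003, "dz": -0.018, "roll": 0, "fingers": 0.44}, {"dx": 0, "dy": -0.003, "dz": -0.024, "roll": 0, "fingers": 0.44}, {"dx": 0, "dy": -0.003, "dz": -0.024, "roll": 0, "fingers": 0.44}])

```text
time: 4.68
tool_pos: [0.4639, 0.1524, 0.0257]
tcp_rot: [1.803, 2.571, 0.001]
wrist_force: [1.1, -2.0, 1.1]
width: 0.278
grip_force: 0.9
```

Request:
step_arm(commands=[{"dx": 0, "dy": 0, "dz": -0.01, "roll": 0, "fingers": 0.44}, {"dx": 0, "dy": 0, "dz": -0.03, "roll": 0, "fingers": 0.44}, {"dx": 0, "dy": 0, "dz": -0.06, "roll": 0, "fingers": 0.44}, {"dx": 0, "dy": 0, "dz": -0.1, "roll": 0, "fingers": 0.44}, {"dx": 0, "dy": 0, "dz": -0.15, "roll": 0, "fingers": 0.44}, {"dx": 0, "dy": 0, "dz": -0.2, "roll": 0, "fingers": -0.3}, {"dx": 0, "dy": 0, "dz": -0.25, "roll": 0, "fingers": -0.3}, {"dx": 0, "dy": 0, "dz": -0.25, "roll": 0, "fingers": -0.3}])

```text
time: 5.68
tool_pos: [0.4653, 0.1536, 0.2801]
tcp_rot: [1.801, 2.569, 0.01]
wrist_force: [0.2, 0.5, -0.7]
width: 0.65
grip_force: 0.0
```

Run:
```python
from h import *
p,d,K,T,c=grab("wrist"); cv2.imwrite("pics/w4.png",p); np.savez("w4.npz",p=p,d=d,K=K,T=T)
go(.44,-.03,.2,110)
```

```text
d [-0.164  -0.0851  0.0769] roll 89.9 now [0.4639 0.1531 0.2772] yaw y 19.9 x 109.9 tilt 0.18 q6 -0.081 w 0.655
```

View pics/w4.png

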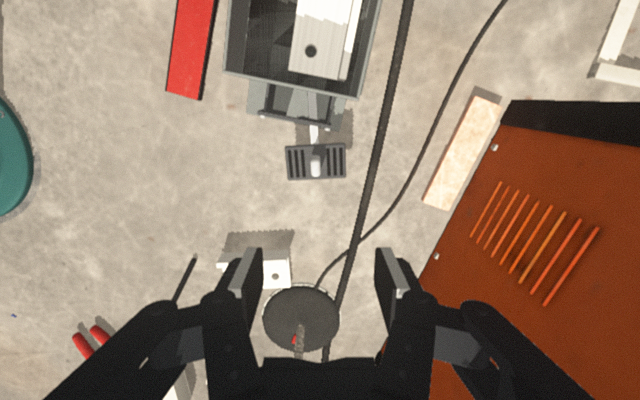

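The pedal is hooked (tread displaced and low) and the lid is open. bracket_in is visible at (325,35) and the loose bracket sits behind the left finger at (270,262).

Run:
```python
from h import *
s=read_state(); c=calibration("wrist"); C=np.linalg.inv(np.array(c["world_to_cam"])); M=R.from_rotvec(s["tcp_rot"]).as_matrix()
print("cam in tool",M.T@(C[:3,3]-s["tool_pos"]),"view dir",M.T@(-C[:3,2]))
z=np.load("top0.npz"); print(ray([(304,212),(300,202),(308,222)],.03,z["K"],z["T"]))
go(.40,-.03,.2,-68)
```

```text
cam in tool [ 0.08129909 -0.00041727 -0.14308312] view dir [-3.14043956e-01 -8.97767246e-04  9.49408020e-01]
[[ 0.43464274 -0.01223408  0.03      ]
 [ 0.46586703  0.00083328  0.03      ]
 [ 0.40353302 -0.02525348  0.03      ]]
d [-0.1503 -0.1227  0.0767] roll 87.9 now [0.4639 0.1531 0.2772] yaw y 19.9 x 109.9 tilt 0.18 q6 -0.081 w 0.655
```

Request:
step_arm(commands=[{"dx": -0.02, "dy": -0.016, "dz": 0.0, "roll": 10, "fingers": -0.3}, {"dx": -0.04, "dy": -0.032, "dz": 0.01, "roll": 20, "fingers": -0.3}, {"dx": -0.06, "dy": -0.048, "dz": 0.02, "roll": 31, "fingers": -0.3}, {"dx": -0.08, "dy": -0.065, "dz": 0.03, "roll": 42, "fingers": -0.3}, {"dx": -0.1, "dy": -0.08, "dz": 0.05, "roll": 52, "fingers": -0.3}, {"dx": -0.12, "dy": -0.096, "dz": 0.07, "roll": 62, "fingers": -0.3}, {"dx": -0.136, "dy": -0.111, "dz": 0.09, "roll": 72, "fingers": -0.3}, {"dx": -0.15, "dy": -0.123, "dz": 0.11, "roll": 82, "fingers": -0.3}])

```text
time: 6.72
tool_pos: [0.3961, -0.0306, 0.1621]
tcp_rot: [-3.049, -0.748, 0.007]
wrist_force: [0.1, -0.1, 0.0]
width: 0.648
grip_force: 0.0
```

Request:
step_arm(commands=[{"dx": 0, "dy": 0, "dz": 0, "roll": 6, "fingers": -0.3}, {"dx": 0, "dy": 0, "dz": 0, "roll": 6, "fingers": -0.3}, {"dx": 0, "dy": 0, "dz": 0, "roll": 6, "fingers": -0.3}])

```text
time: 7.1
tool_pos: [0.398, -0.0301, 0.1644]
tcp_rot: [-3.083, -0.6, 0.003]
wrist_force: [0.2, -0.1, -0.6]
width: 0.647
grip_force: 0.0
```

Run:
```python
from h import *
p,d,K,T,c=grab("wrist"); cv2.imwrite("pics/w5.png",p); np.savez("w5.npz",p=p,d=d,K=K,T=T)
go(.43,-.015,.12,-68)
P=cloud(d,K,T); m=((P[...,2]>.022)&(P[...,2]<.04)&(p.min(2)>120)).astype(np.uint8); m[245:]=0
n,l,st,ce=cv2.connectedComponentsWithStats(m); i=1+np.argmax(st[1:,4]); q=P[l==i]; print(st[i],ce[i]); r=cv2.minAreaRect((q[:,:2]*1000).astype(np.float32)); print(r, np.median(q,0))
```

```text
d [ 0.035  -0.0021  0.0447] roll 0.0 now [ 0.3984 -0.0301  0.1648] yaw y -68.0 x 22.0 tilt 0.06 q6 1.048 w 0.648
[313  92  11 112 999] [318.26426426 146.66466466]
((426.85687255859375, -17.457416534423828), (98.86203002929688, 7.929360389709473), 23.00665855407715) [ 0.43052821 -0.01582102  0.03055827]
```

View pics/w5.png

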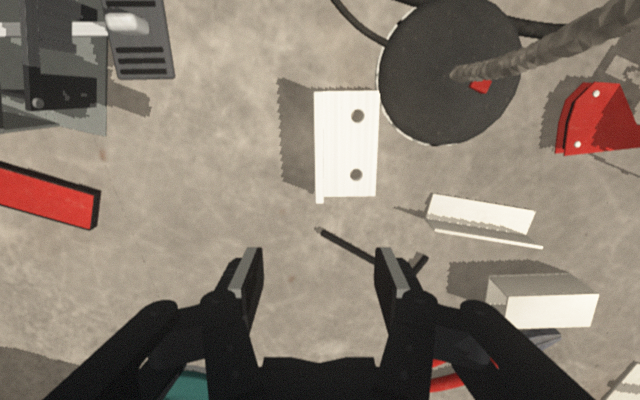

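Close view: bracket leg runs at px (318,90–203) left of the flange, with holes at (357,115) and (356,174). It measures 99×8 mm, centre (0.427,-0.0175), yaw 23°. The hex key and angle offcut are clear of it.

Run:
```python
from h import *
go(.428,-.017,.013,-67)
```

```text
d [ 0.0325 -0.0009  0.1517] roll -1.0 now [ 0.3984 -0.0301  0.1648] yaw y -68.0 x 22.0 tilt 0.06 q6 1.048 w 0.648
```

Request:
step_arm(commands=[{"dx": 0.016, "dy": 0, "dz": 0.02, "roll": -1, "fingers": 0.3}, {"dx": 0.032, "dy": -0.001, "dz": 0.06, "roll": -1, "fingers": 0.3}, {"dx": 0.0325, "dy": -0.001, "dz": 0.1, "roll": -1, "fingers": 0.3}, {"dx": 0.0325, "dy": -0.001, "dz": 0.13, "roll": -1, "fingers": 0.3}, {"dx": 0.0325, "dy": -0.001, "dz": 0.145, "roll": -1, "fingers": 0.3}, {"dx": 0.0325, "dy": -0.001, "dz": 0.151, "roll": -1, "fingers": 0.3}, {"dx": 0.0325, "dy": -0.001, "dz": 0.151, "roll": -1, "fingers": 0.3}, {"dx": 0.0325, "dy": -0.001, "dz": 0.151, "roll": -1, "fingers": 0.3}])

```text
time: 8.15
tool_pos: [0.4297, -0.0175, 0.0155]
tcp_rot: [3.078, 0.624, 0.004]
wrist_force: [0.5, -0.5, 0.1]
width: 0.351
grip_force: 0.0
```

Request:
step_arm(commands=[{"dx": 0, "dy": 0, "dz": 0, "roll": 0, "fingers": 1}, {"dx": 0, "dy": 0, "dz": 0, "roll": 0, "fingers": 1}, {"dx": 0, "dy": 0, "dz": 0, "roll": 0, "fingers": 1}, {"dx": 0, "dy": 0, "dz": 0, "roll": 0, "fingers": 1}, {"dx": 0, "dy": 0, "dz": 0, "roll": 0, "fingers": 1}], squeeze=60)

```text
time: 8.78
tool_pos: [0.4295, -0.0174, 0.0154]
tcp_rot: [3.079, 0.624, 0.003]
wrist_force: [-1.6, 0.1, 6.2]
width: 0.073
grip_force: 61.3
```

Request:
step_arm(commands=[{"dx": 0, "dy": 0, "dz": -0.02, "roll": 0, "fingers": 1}, {"dx": 0, "dy": 0, "dz": -0.06, "roll": 0, "fingers": 1}, {"dx": 0, "dy": 0, "dz": -0.12, "roll": 0, "fingers": 1}, {"dx": 0, "dy": 0, "dz": -0.18, "roll": 0, "fingers": 1}, {"dx": 0, "dy": 0, "dz": -0.24, "roll": 0, "fingers": 1}, {"dx": 0, "dy": 0, "dz": -0.26, "roll": 0, "fingers": 1}, {"dx": 0, "dy": 0, "dz": -0.26, "roll": 0, "fingers": 1}])

```text
time: 9.65
tool_pos: [0.4296, -0.0175, 0.2763]
tcp_rot: [3.078, 0.624, 0.007]
wrist_force: [-0.7, -0.7, -1.9]
width: 0.072
grip_force: 60.3
```

Run:
```python
from h import *
go(.43,.2,.28,8)
p,d,K,T,c=grab("top"); np.savez("top1.npz",p=p,d=d,K=K,T=T); a=cv2.resize(p[185:255,150:260],None,fx=5,fy=5,interpolation=2)
z=np.load("w4.npz"); b=cv2.resize(z["p"][0:130,200:420],None,fx=2.5,fy=2.5)
b=cv2.copyMakeBorder(b,0,0,0,0,0)
cv2.imwrite("pics/c2.png",np.vstack([a[:,:550],b[:240,:550]]))
P=cloud(d,K,T); g=p.min(2)
for vv in range(192,252,4): print(vv,[int(round(1000*P[vv,uu,2])) for uu in range(156,240,4)],[int(g[vv,uu]) for uu in range(156,240,4)])
```

```text
d [ 0.0851 -0.2001 -0.0038] roll -75.1 now [ 0.4296 -0.0175  0.2763] yaw y -67.1 x 22.9 tilt 0.26 q6 1.072 w 0.072
192 [6, -1, 3, 13, 17, 11, 10, -3, 0, 0, 1, 0, 0, 0, 3, -7, 7, 2, -2, -1, -3] [114, 115, 103, 66, 55, 58, 92, 110, 123, 122, 123, 129, 126, 126, 124, 118, 128, 139, 132, 134, 114]
196 [291, 248, 8, 1, 2, -1, -1, -4, -2, -1, -2, 4, 3, 129, 122, 123, 102, -4, 4, 2, -1] [106, 65, 88, 122, 129, 130, 125, 124, 125, 122, 121, 112, 110, 107, 118, 68, 107, 123, 131, 92, 89]
200 [291, 189, 162, -4, -6, 0, 123, 125, 120, 111, 96, 87, 72, 63, 67, 66, 109, 6, -1, 0, 3] [80, 74, 76, 114, 118, 122, 95, 110, 72, 67, 70, 58, 47, 52, 59, 67, 99, 59, 121, 108, 85]
204 [288, 198, 131, 105, 78, 64, 62, 64, 64, 67, 88, 89, 92, 93, 85, 67, 115, 48, 35, 18, 26] [78, 52, 86, 49, 71, 103, 94, 91, 122, 158, 192, 200, 181, 135, 116, 131, 67, 60, 54, 66, 63]
208 [286, 200, 132, 107, 69, 62, 60, 93, 80, 74, 64, 70, 66, 67, 70, 69, 124, 7, 4, 34, 36] [76, 68, 82, 45, 54, 74, 79, 88, 134, 163, 178, 144, 144, 144, 139, 147, 54, 68, 89, 116, 84]
212 [286, 217, 131, 121, 77, 67, 57, 61, 69, 67, 71, 69, 7
[... 1090 characters left out ...]
 60, 66, 62, 62, 58, 60, 62, 119, 5, 4, 1] [85, 94, 91, 161, 93, 100, 65, 42, 48, 44, 50, 68, 47, 57, 54, 88, 83, 103, 82, 118, 123]
240 [-1, 289, 195, 133, 108, 71, 55, 60, 62, 65, 132, 119, 119, 71, -2, 8, -4, 0, -3, -2, 6] [92, 117, 93, 170, 93, 88, 70, 53, 98, 78, 118, 93, 119, 117, 117, 132, 128, 126, 130, 130, 124]
244 [-1, 288, 276, 209, 134, 121, 74, 7, -3, -2, 0, -8, -6, -5, 2, -1, -4, -1, -3, -1, 0] [93, 113, 85, 90, 111, 120, 98, 114, 123, 131, 131, 128, 134, 139, 137, 135, 125, 131, 125, 130, 126]
248 [4, 0, -8, 0, 136, -2, 0, 0, -4, -4, 6, -4, -7, 2, -2, 7, -2, -6, -1, 1, 5] [108, 110, 106, 116, 124, 127, 129, 131, 129, 131, 131, 129, 126, 132, 131, 129, 128, 132, 130, 130, 125]
```

View pics/c2.png

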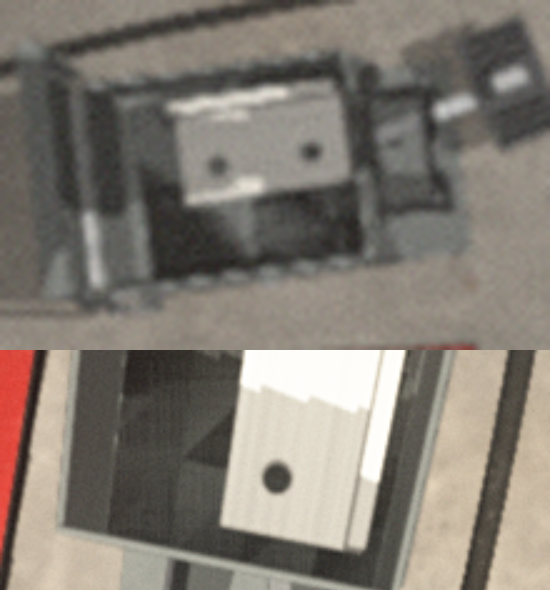

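The open box's top view shows the bracket_in flange with free-edge corners at crop (185,206) and (352,180), and holes at (218,165) and (312,151). In the wrist crop, its near corners are (222,525) and (350,550). I compute its pose from both.

Run:
```python
from h import *
z=np.load("top1.npz"); K,T=z["K"],z["T"]; f=lambda L:[(a/5+150-.4,b/5+185-.4) for a,b in L]
fr=ray(f([(185,206),(352,180)]),.070,K,T)[:,:2]; h=ray(f([(218,165),(312,151)]),.070,K,T)[:,:2]; lg=ray(f([(168,103),(332,82)]),.092,K,T)[:,:2]
print("free",fr,"holes",h,"leg outer",lg)
ang=lambda q:np.degrees(np.arctan2(*(q[0]-q[1])[::-1])); print([ang(q) for q in(fr,h,lg)])
w=np.load("w4.npz"); K,T=w["K"],w["T"]
print("w free near",ray([(288.8,70)],.070,K,T),"leg near inner/outer",ray([(338,79)],.070,K,T),"hole",ray([(310.8,51.2)],.070,K,T))
w=np.load("w5.npz");K,T=w["K"],w["T"]; print("loose holes",ray([(357.5,115.5),(356,174)],.008,K,T)[:,:2],"rot now",read_state()["tool_pos"])
# loose leg centre vs holes offset
```

```text
free [[0.38475944 0.34091696]
 [0.40195075 0.2410241 ]] holes [[0.40983135 0.32206879]
 [0.4191674  0.2657542 ]] leg outer [[0.44526121 0.34780575]
 [0.45938367 0.25076426]]
[np.float64(99.76480722758089), np.float64(99.41310641130751), np.float64(98.28013042972599)]
w free near [[0.40149011 0.24144056 0.07      ]] leg near inner/outer [[0.4530289 0.2507826 0.07     ]] hole [[0.41711039 0.2662162  0.07      ]]
loose holes [[ 0.46716369 -0.04032127]
 [ 0.41577387 -0.06190568]] rot now [ 0.42834184 -0.01732375  0.27411572]
```

Run:
```python
from h import *
z=np.load("top1.npz"); d,K,T=z["d"],z["K"],z["T"]; P=cloud(d,K,T)
m=(P[...,2]>.14)&(P[...,2]<.32); m[:,:130]=0; m[:190]=0; m[:,185:]=0; m[250:]=0
q=P[m]; ux=np.array([-.148,.989]); b=(q[:,:2]-[.405,.306])@ux
for a in np.arange(.14,.31,.02):
    s=(q[:,2]>a)&(q[:,2]<a+.02)
    if s.any(): print(round(a,2),s.sum(),np.percentile(b[s],[5,50]).round(3))
```

```text
0.14 55 [0.067 0.078]
0.16 55 [0.066 0.075]
0.18 51 [0.066 0.072]
0.2 43 [0.062 0.07 ]
0.22 9 [0.055 0.057]
0.24 5 [0.052 0.055]
0.26 4 [0.049 0.051]
0.28 296 [0.047 0.054]
```

The camera mount would hit the open lid with a centre grip, so I set the bracket back down and regrip it near its −x end.

Request:
step_arm(commands=[{"dx": 0, "dy": 0, "dz": 0.06, "roll": 0, "fingers": 1}, {"dx": 0, "dy": 0, "dz": 0.12, "roll": 0, "fingers": 1}, {"dx": 0, "dy": 0, "dz": 0.18, "roll": 0, "fingers": 1}, {"dx": 0, "dy": 0, "dz": 0.22, "roll": 0, "fingers": 1}, {"dx": 0, "dy": 0, "dz": 0.245, "roll": 0, "fingers": 1}, {"dx": 0, "dy": 0, "dz": 0.256, "roll": 0, "fingers": 1}, {"dx": 0, "dy": 0, "dz": 0.259, "roll": 0, "fingers": 1}, {"dx": 0, "dy": 0, "dz": 0.259, "roll": 0, "fingers": 1}])

```text
time: 10.7
tool_pos: [0.4272, -0.0173, 0.0154]
tcp_rot: [-3.078, -0.624, 0.004]
wrist_force: [-2.3, -0.5, 1.7]
width: 0.078
grip_force: 60.8
```

Request:
step_arm(commands=[{"dx": 0, "dy": 0, "dz": 0, "roll": 0, "fingers": 0.6}, {"dx": 0, "dy": 0, "dz": 0, "roll": 0, "fingers": 0.6}, {"dx": 0, "dy": 0, "dz": -0.002, "roll": 0, "fingers": 0.6}, {"dx": -0.016, "dy": 0, "dz": -0.002, "roll": 0, "fingers": 0.6}, {"dx": -0.034, "dy": 0, "dz": -0.002, "roll": 0, "fingers": 0.6}, {"dx": -0.034, "dy": 0, "dz": -0.001, "roll": 0, "fingers": 0.6}, {"dx": -0.034, "dy": 0, "dz": -0.001, "roll": 0, "fingers": 0.6}])

```text
time: 11.58
tool_pos: [0.3971, -0.0308, 0.0163]
tcp_rot: [3.079, 0.623, 0.001]
wrist_force: [0.3, 0.4, 0.0]
width: 0.201
grip_force: 0.0
```

Request:
step_arm(commands=[{"dx": 0, "dy": 0, "dz": 0, "roll": 0, "fingers": 1}, {"dx": 0, "dy": 0, "dz": 0, "roll": 0, "fingers": 1}, {"dx": 0, "dy": 0, "dz": 0, "roll": 0, "fingers": 1}, {"dx": 0, "dy": 0, "dz": 0, "roll": 0, "fingers": 1}], squeeze=100)

```text
time: 12.08
tool_pos: [0.3977, -0.0307, 0.0168]
tcp_rot: [3.079, 0.625, 0.0]
wrist_force: [-2.7, -0.1, 5.6]
width: 0.055
grip_force: 99.0
```

Request:
step_arm(commands=[{"dx": 0, "dy": 0, "dz": -0.02, "roll": 0, "fingers": 1}, {"dx": 0, "dy": 0, "dz": -0.06, "roll": 0, "fingers": 1}, {"dx": 0, "dy": 0, "dz": -0.12, "roll": 0, "fingers": 1}, {"dx": 0, "dy": 0, "dz": -0.18, "roll": 0, "fingers": 1}, {"dx": 0, "dy": 0, "dz": -0.24, "roll": 0, "fingers": 1}, {"dx": 0, "dy": 0, "dz": -0.26, "roll": 0, "fingers": 1}, {"dx": 0, "dy": 0, "dz": -0.26, "roll": 0, "fingers": 1}])

```text
time: 12.95
tool_pos: [0.3986, -0.0306, 0.2781]
tcp_rot: [3.078, 0.624, 0.006]
wrist_force: [-0.0, 0.4, -1.6]
width: 0.059
grip_force: 98.4
```

Run:
```python
from h import *
p,d,K,T,c=grab("wrist"); P=cloud(d,K,T); s=read_state()
cv2.imwrite("pics/w6.png",p); np.savez("w6.npz",p=p,d=d,K=K,T=T)
# leg centre target (.3835,.2894); ux=(-.156,.988): 6 mm forward, TCP 32 mm in front of leg centre
x,y=np.array([.3835,.2894])-.037*np.array([-.156,.988]); print(x,y); go(x,y,.27,9)
```

```text
0.389272 0.252844
d [ 0.1029 -0.2641  0.0061] roll -76.1 now [ 0.3974 -0.0305  0.2761] yaw y -67.1 x 22.9 tilt 0.03 q6 1.031 w 0.056
```

View pics/w6.png

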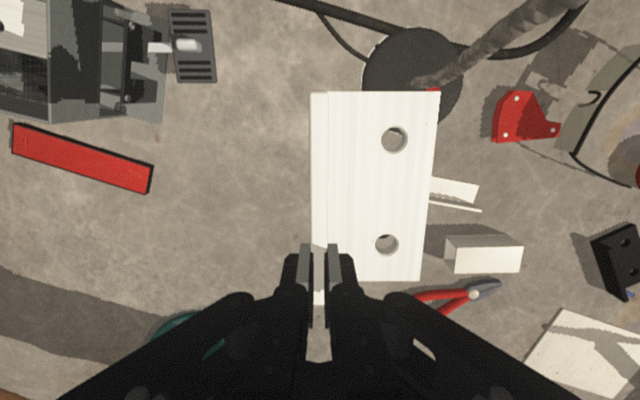

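The bracket is held near its −x end, with leg at px (318,95–300) and holes at (395,139) and (387,244). I check its level and its offset from the TCP.

Run:
```python
from h import *
w=np.load("w6.npz"); d,K,T=w["d"],w["K"],w["T"]; P=cloud(d,K,T)
s=read_state(); M=R.from_rotvec(s["tcp_rot"]).as_matrix(); L=(P-s["tool_pos"])@M
q=L[100:275,340:425].reshape(-1,3); q=q[abs(q[:,2])<.06]; q=q[abs(q[:,2]-np.median(q[:,2]))<.006]
A=np.c_[q[:,:2],np.ones(len(q))]; print("flange plane (tool z)",np.linalg.lstsq(A,q[:,2],rcond=None)[0])
C=np.linalg.inv(T); zt=s["tool_pos"][2]-.0088
c=ray([(438,92),(420,282),(395,139),(387,244)],zt,K,T); print(((c-s["tool_pos"])@M).round(4))
c=ray([(311,93)],zt+.022,K,T); print(((c-s["tool_pos"])@M).round(4))
```

```text
flange plane (tool z) [-8.70894810e-05  9.21488023e-04  6.10326733e-03]
[[ 0.0818  0.0558  0.0089]
 [-0.0207  0.0577  0.0088]
 [ 0.06    0.0373  0.0088]
 [ 0.0033  0.0373  0.0088]]
[[ 0.0812 -0.0031 -0.0132]]
```

Request:
step_arm(commands=[{"dx": 0.012, "dy": -0.033, "dz": 0, "roll": -9.5, "fingers": 1}, {"dx": 0.025, "dy": -0.066, "dz": 0, "roll": -19, "fingers": 1}, {"dx": 0.038, "dy": -0.099, "dz": 0, "roll": -28.5, "fingers": 1}, {"dx": 0.051, "dy": -0.132, "dz": 0, "roll": -38, "fingers": 1}, {"dx": 0.064, "dy": -0.165, "dz": 0, "roll": -47.5, "fingers": 1}, {"dx": 0.077, "dy": -0.198, "dz": 0, "roll": -57, "fingers": 1}, {"dx": 0.09, "dy": -0.231, "dz": 0, "roll": -66.5, "fingers": 1}, {"dx": 0.103, "dy": -0.264, "dz": 0, "roll": -76, "fingers": 1}])

```text
time: 14.0
tool_pos: [0.3878, 0.2532, 0.273]
tcp_rot: [-2.034, -2.392, 0.008]
wrist_force: [0.7, -0.7, -1.1]
width: 0.058
grip_force: 98.4
```

Request:
step_arm(commands=[{"dx": 0, "dy": 0, "dz": 0, "roll": 0, "fingers": 1}, {"dx": 0, "dy": 0, "dz": 0, "roll": 0, "fingers": 1}, {"dx": 0, "dy": 0, "dz": 0, "roll": 0, "fingers": 1}])

```text
time: 14.38
tool_pos: [0.3889, 0.2516, 0.2753]
tcp_rot: [-2.044, -2.385, 0.003]
wrist_force: [-0.4, 0.1, -1.2]
width: 0.059
grip_force: 98.4
```

Run:
```python
from h import *
go(.3893,.2528,.088,9)
```

```text
d [0.0013 0.0009 0.1873] roll -0.2 now [0.3889 0.2516 0.2753] yaw y 8.8 x 98.8 tilt 0.11 q6 0.367 w 0.059
```

Request:
step_arm(commands=[{"dx": 0, "dy": 0, "dz": 0.03, "roll": 0, "fingers": 1}, {"dx": 0, "dy": 0, "dz": 0.065, "roll": 0, "fingers": 1}, {"dx": 0, "dy": 0, "dz": 0.1, "roll": 0, "fingers": 1}, {"dx": 0, "dy": 0, "dz": 0.13, "roll": 0, "fingers": 1}, {"dx": 0, "dy": 0, "dz": 0.155, "roll": 0, "fingers": 1}, {"dx": 0, "dy": 0, "dz": 0.17, "roll": 0, "fingers": 1}, {"dx": 0, "dy": 0, "dz": 0.18, "roll": 0, "fingers": 1}, {"dx": 0, "dy": 0, "dz": 0.18, "roll": 0, "fingers": 1}])

```text
time: 15.38
tool_pos: [0.3892, 0.2524, 0.0961]
tcp_rot: [-2.043, -2.387, 0.001]
wrist_force: [-0.1, 0.3, -1.7]
width: 0.063
grip_force: 98.5
```

Request:
step_arm(commands=[{"dx": 0, "dy": 0, "dz": 0.003, "roll": 0, "fingers": 1}, {"dx": 0, "dy": 0, "dz": 0.006, "roll": 0, "fingers": 1}, {"dx": 0, "dy": 0, "dz": 0.007, "roll": 0, "fingers": 1}, {"dx": 0, "dy": 0, "dz": 0.007, "roll": 0, "fingers": 1}])

```text
time: 15.88
tool_pos: [0.3892, 0.2527, 0.0893]
tcp_rot: [2.042, 2.387, 0.0]
wrist_force: [-0.7, 0.1, -1.6]
width: 0.064
grip_force: 98.5
```

Request:
step_arm(commands=[{"dx": 0, "dy": 0, "dz": 0.0015, "roll": 0, "fingers": 1}, {"dx": 0, "dy": 0, "dz": 0.0025, "roll": 0, "fingers": 1}, {"dx": 0, "dy": 0, "dz": 0.0025, "roll": 0, "fingers": 1}])

```text
time: 16.25
tool_pos: [0.3893, 0.2527, 0.0868]
tcp_rot: [-2.042, -2.387, 0.0]
wrist_force: [0.8, 0.2, -1.3]
width: 0.056
grip_force: 98.6
```

Nearly touching, so I release and lift.

Request:
step_arm(commands=[{"dx": 0, "dy": 0, "dz": 0.001, "roll": 0, "fingers": 1}, {"dx": 0, "dy": 0, "dz": 0.001, "roll": 0, "fingers": 0.7}, {"dx": 0, "dy": 0, "dz": 0.001, "roll": 0, "fingers": 0.7}, {"dx": 0, "dy": 0, "dz": 0, "roll": 0, "fingers": 0.6}, {"dx": 0, "dy": 0, "dz": -0.01, "roll": 0, "fingers": 0.6}, {"dx": 0, "dy": 0, "dz": -0.04, "roll": 0, "fingers": 0.6}, {"dx": 0, "dy": 0, "dz": -0.09, "roll": 0, "fingers": 0.6}, {"dx": 0, "dy": 0, "dz": -0.15, "roll": 0, "fingers": 0.6}])

```text
time: 17.25
tool_pos: [0.3884, 0.2522, 0.2378]
tcp_rot: [-2.042, -2.387, 0.003]
wrist_force: [0.9, 0.2, 0.0]
width: 0.198
grip_force: 0.0
```

Request:
step_arm(commands=[{"dx": 0, "dy": 0, "dz": -0.06, "roll": 0, "fingers": 0.44}, {"dx": -0.03, "dy": 0, "dz": -0.07, "roll": 0, "fingers": 0.44}, {"dx": -0.06, "dy": 0.01, "dz": -0.07, "roll": 0, "fingers": 0.44}, {"dx": -0.09, "dy": 0.03, "dz": -0.07, "roll": 0, "fingers": 0.44}, {"dx": -0.11, "dy": 0.05, "dz": -0.07, "roll": 0, "fingers": 0.44}, {"dx": -0.11, "dy": 0.05, "dz": -0.07, "roll": 0, "fingers": 0.44}, {"dx": -0.11, "dy": 0.05, "dz": -0.07, "roll": 0, "fingers": 0.44}])

```text
time: 18.12
tool_pos: [0.4553, 0.152, 0.3071]
tcp_rot: [-2.042, -2.387, -0.0]
wrist_force: [0.4, -0.9, -0.7]
width: 0.28
grip_force: 0.0
```

Run:
```python
from h import *
p,d,K,T,c=grab("wrist"); cv2.imwrite("pics/w7.png",p); np.savez("w7.npz",p=p,d=d,K=K,T=T)
go(.4655,.153,.1,20)
```

```text
d [-0.0009  0.0105  0.207 ] roll -11.1 now [0.4551 0.1522 0.307 ] yaw y 8.9 x 98.9 tilt 0.03 q6 0.114 w 0.277
```

View pics/w7.png

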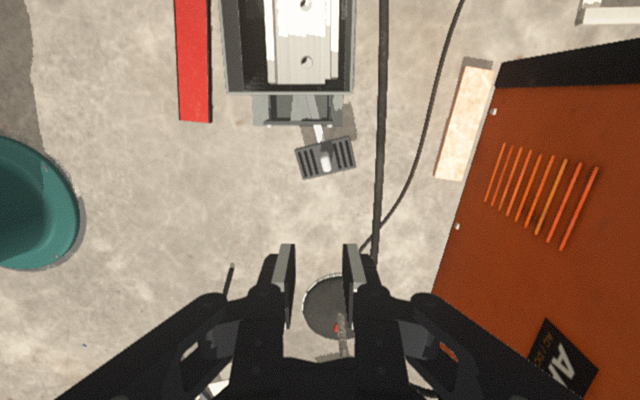

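I've now viewed 11 pictures, one over the limit of 10, so I'll use numbers only from here. This view shows the brackets parallel in the box at (300,45), and the hooked tread at (326,158). I check both by depth.

Run:
```python
from h import *
w=np.load("w7.npz"); d,K,T=w["d"],w["K"],w["T"]; P=cloud(d,K,T)
ux=np.array([-.156,.988]); uy=np.array([-.988,-.156]); bi=np.array([.4230,.2957])
for v in (15,30,45,70):
    r=P[v,220:365]; yy=(r[:,:2]-bi)@uy*1000; xx=np.median((r[:,:2]-bi)@ux)*1000
    print("x%.0f"%xx,[(int(yy[i]),int(r[i,2]*1000)) for i in range(0,145,4)])
print("tread",ray([(296,149),(352,137),(356,166),(302,178)],.033,K,T)[:,:2].mean(0),"rib",ray([(326,160)],.058,K,T),P[160,326])
c=ray([(296,149),(352,137)],.033,K,T); e=c[1]-c[0]; print(np.degrees(np.arctan2(e[1],e[0])))
```

```text
x12 [(81, 125), (79, 119), (79, 104), (79, 88), (79, 71), (76, 63), (72, 63), (68, 62), (64, 61), (59, 62), (55, 61), (50, 62), (40, 102), (37, 100), (35, 77), (31, 79), (27, 80), (23, 78), (18, 79), (14, 77), (10, 78), (6, 78), (2, 77), (-1, 77), (-6, 78), (-10, 78), (-14, 78), (-18, 71), (-22, 91), (-26, 92), (-32, 62), (-36, 61), (-38, 88), (-39, 125), (-56, 0), (-61, 0), (-66, 0)]
x-2 [(117, 1), (79, 123), (79, 110), (79, 94), (79, 76), (77, 63), (73, 62), (68, 64), (64, 63), (60, 63), (56, 61), (51, 62), (41, 100), (37, 98), (36, 78), (32, 78), (27, 79), (23, 77), (19, 79), (15, 78), (10, 78), (6, 77), (2, 79), (-1, 78), (-6, 78), (-10, 77), (-14, 79), (-19, 70), (-22, 93), (-26, 91), (-32, 61), (-37, 62), (-38, 93), (-39, 125), (-56, 0), (-62, 0), (-67, 0)]
x-16 [(119, 2), (79, 127), (79, 113), (79, 98), (79, 81), (79, 62), (74, 63), (70, 63), (65, 63), (61, 63), (56, 62), (52, 61), (42, 100), (38, 100), (36, 79), (32, 79), (28, 78), (24, 78), (19, 78), (15, 79), (11, 80), (6, 80), (2, 78), (-1, 78), (-6, 79), (-10, 78), (-14, 79), (-19, 71), (-22, 92), (-26, 93), (-32, 62), (-37, 62), (-38, 100), (-40, 126), (-57, 2), (-62, 0), (-68, 0)]
x-41 [(122, 1), (82, 125), (79, 121), (79, 106), (79, 89), (79, 70), (76, 63), (72, 62), (67, 62), (63, 62), (58, 63), (53, 63), (43, 99), (39, 100), (36, 90), (33, 78), (29, 78), (24, 79), (20, 79), (16, 78), (11, 77), (7, 78), (2, 79), (-1, 78), (-6, 79), (-10, 79), (-14, 78), (-19, 70), (-23, 93), (-27, 92), (-33, 62), (-38, 62), (-38, 108), (-40, 126), (-58, 0), (-64, 0), (-69, 0)]
tread [0.46504994 0.15243935] rib [[0.4636902  0.15429209 0.058     ]] [0.46366168 0.15439529 0.05852041]
20.982008371239015
```

Nested properly: offset ≈13 mm, flat, legs opposite. Now to unhook the pedal.

Request:
step_arm(commands=[{"dx": 0, "dy": 0.01, "dz": 0.05, "roll": -6, "fingers": 0.44}, {"dx": 0, "dy": 0.01, "dz": 0.1, "roll": -12, "fingers": 0.44}, {"dx": 0, "dy": 0.01, "dz": 0.15, "roll": -12, "fingers": 0.44}, {"dx": 0, "dy": 0.01, "dz": 0.2, "roll": -12, "fingers": 0.44}, {"dx": 0, "dy": 0.01, "dz": 0.23, "roll": -12, "fingers": 0.44}, {"dx": 0, "dy": 0.01, "dz": 0.23, "roll": -12, "fingers": 0.44}, {"dx": 0, "dy": 0.01, "dz": 0.23, "roll": -12, "fingers": 0.44}])

```text
time: 19.05
tool_pos: [0.4664, 0.1541, 0.0782]
tcp_rot: [1.78, 2.587, 0.002]
wrist_force: [-0.7, -0.2, 0.9]
width: 0.282
grip_force: 0.0
```

Run:
```python
from h import *
go(.4648,.1528,.0145,20)
```

```text
d [-0.0006 -0.0021  0.0637] roll 1.0 now [0.4664 0.1541 0.0782] yaw y 21.0 x 111.0 tilt 0.12 q6 -0.098 w 0.282
```

Request:
step_arm(commands=[{"dx": 0, "dy": -0.002, "dz": 0.025, "roll": 0, "fingers": 0.44}, {"dx": 0, "dy": -0.002, "dz": 0.045, "roll": 0, "fingers": 0.44}, {"dx": 0, "dy": -0.002, "dz": 0.054, "roll": 0, "fingers": 0.44}, {"dx": 0, "dy": -0.002, "dz": 0.06, "roll": 0, "fingers": 0.44}, {"dx": 0, "dy": -0.002, "dz": 0.063, "roll": 0, "fingers": 0.44}, {"dx": 0, "dy": -0.002, "dz": 0.063, "roll": 0, "fingers": 0.44}, {"dx": 0, "dy": -0.002, "dz": 0.063, "roll": 0, "fingers": 0.44}])

```text
time: 19.92
tool_pos: [0.4684, 0.1551, 0.0195]
tcp_rot: [1.779, 2.584, 0.013]
wrist_force: [-7.1, 3.3, 24.3]
width: 0.276
grip_force: 11.7
```

Request:
step_arm(commands=[{"dx": 0, "dy": -0.002, "dz": 0.002, "roll": 0, "fingers": 0.44}, {"dx": 0, "dy": -0.002, "dz": 0.003, "roll": 0, "fingers": 0.44}, {"dx": 0, "dy": -0.002, "dz": 0.003, "roll": 0, "fingers": 0.44}, {"dx": 0, "dy": -0.002, "dz": 0.003, "roll": 0, "fingers": 0.44}])

```text
time: 20.42
tool_pos: [0.4684, 0.1552, 0.0184]
tcp_rot: [1.778, 2.582, 0.017]
wrist_force: [-8.3, 2.9, 34.9]
width: 0.28
grip_force: 16.5
```

Request:
step_arm(commands=[{"dx": 0.001, "dy": -0.01, "dz": 0.0, "roll": 2, "fingers": 0.44}, {"dx": 0.002, "dy": -0.02, "dz": 0.0, "roll": 5, "fingers": 0.44}, {"dx": 0.002, "dy": -0.02, "dz": 0.0, "roll": 5, "fingers": 0.44}])

```text
time: 20.8
tool_pos: [0.4516, 0.1488, 0.0186]
tcp_rot: [1.886, 2.498, 0.022]
wrist_force: [0.4, -0.8, 27.7]
width: 0.279
grip_force: 13.8
```

Request:
step_arm(commands=[{"dx": 0.001, "dy": -0.01, "dz": 0.0, "roll": 4, "fingers": 0.44}, {"dx": 0.002, "dy": -0.018, "dz": 0.0, "roll": 7, "fingers": 0.44}, {"dx": 0.003, "dy": -0.026, "dz": 0.0, "roll": 8, "fingers": 0.44}, {"dx": 0.003, "dy": -0.028, "dz": 0.0, "roll": 8, "fingers": 0.44}, {"dx": 0.003, "dy": -0.028, "dz": 0.0, "roll": 8, "fingers": 0.44}])

```text
time: 21.42
tool_pos: [0.4242, 0.1434, 0.0184]
tcp_rot: [2.055, 2.362, 0.021]
wrist_force: [0.6, -5.6, 29.8]
width: 0.279
grip_force: 15.2
```

Run:
```python
from h import *
p,d,K,T,c=grab("wrist"); P=cloud(d,K,T)
go(.4275,.143,.06,8)
# rod/rib: bright pixels ahead of fingers
s=read_state(); ux=np.array([-.139,.990]); uy=np.array([-.990,-.139])
L=(P[...,:2]-[.405,.306]); bx=L@ux; by=L@uy; m=(P[...,2]>.03)&(P[...,2]<.06)&(bx>-.185)&(bx<-.14)&(abs(by)<.05)
m2=(bx>-.150)&(bx<-.128)&(abs(by)<.06)&(P[...,2]>.005)&(P[...,2]<.04)
print(m.sum(),m2.sum(),"tread rear strip by range",np.percentile(by[m2],[2,50,98]).round(4), np.percentile(P[m2][:,2],[5,50,95]).round(4))
```

```text
d [-0.0008  0.0039 -0.0416] roll -0.0 now [0.4242 0.1434 0.0184] yaw y 8.0 x 98.0 tilt 0.99 q6 0.135 w 0.277
4239 2967 tread rear strip by range [-0.0288  0.0073  0.0419] [0.0187 0.0215 0.023 ]
```

The tread is back in the slot (≈6 mm to +y, within play) and right down. I ease it up slowly.

Request:
step_arm(commands=[{"dx": 0, "dy": 0.002, "dz": -0.004, "roll": 0, "fingers": 0.44}, {"dx": 0, "dy": 0.003, "dz": -0.008, "roll": 0, "fingers": 0.44}, {"dx": 0, "dy": 0.003, "dz": -0.012, "roll": 0, "fingers": 0.44}, {"dx": 0, "dy": 0.003, "dz": -0.016, "roll": 0, "fingers": 0.44}, {"dx": 0, "dy": 0.003, "dz": -0.02, "roll": 0, "fingers": 0.44}, {"dx": 0, "dy": 0.003, "dz": -0.024, "roll": 0, "fingers": 0.44}, {"dx": 0, "dy": 0.003, "dz": -0.028, "roll": 0, "fingers": 0.44}, {"dx": 0, "dy": 0.003, "dz": -0.031, "roll": 0, "fingers": 0.44}])

```text
time: 22.48
tool_pos: [0.4178, 0.1422, 0.0421]
tcp_rot: [2.063, 2.369, 0.0]
wrist_force: [2.5, 0.1, 2.3]
width: 0.283
grip_force: 1.4
```

```bash
cat > tr.py <<'E'
from h import *
p,d,K,T,c=grab("wrist"); P=cloud(d,K,T); s=read_state()
ux=np.array([-.139,.990]); uy=np.array([-.990,-.139]); L=P[...,:2]-[.405,.306]; bx=L@ux; by=L@uy
m=(bx>-.150)&(bx<-.135)&(abs(by)<.06)&(P[...,2]>.012)&(P[...,2]<.09)
print("tread rear",m.sum(),np.percentile(by[m],[2,50,98]).round(4),np.percentile(P[m][:,2],[5,50,95]).round(4)); go(.4275,.143,.07,8); print(s["wrist_force"].round(1))
E
python3 tr.py
```

```text
tread rear 2660 [-0.0264  0.0095  0.0439] [0.039  0.0427 0.0449]
d [-0.0006  0.0096 -0.0276] roll -0.1 now [0.4179 0.1423 0.0424] yaw y 7.9 x 97.9 tilt 0.02 q6 0.134 w 0.278
[ 0.2 -1.6  5.6]
```

Request:
step_arm(commands=[{"dx": 0, "dy": 0.002, "dz": -0.003, "roll": 0, "fingers": 0.44}, {"dx": 0, "dy": 0.004, "dz": -0.006, "roll": 0, "fingers": 0.44}, {"dx": 0, "dy": 0.006, "dz": -0.009, "roll": 0, "fingers": 0.44}, {"dx": 0, "dy": 0.007, "dz": -0.012, "roll": 0, "fingers": 0.44}, {"dx": 0, "dy": 0.007, "dz": -0.015, "roll": 0, "fingers": 0.44}, {"dx": 0, "dy": 0.007, "dz": -0.018, "roll": 0, "fingers": 0.44}, {"dx": 0, "dy": 0.007, "dz": -0.021, "roll": 0, "fingers": 0.44}, {"dx": 0, "dy": 0.007, "dz": -0.023, "roll": 0, "fingers": 0.44}])

```text
time: 23.52
tool_pos: [0.4247, 0.1435, 0.0652]
tcp_rot: [-2.063, -2.369, -0.001]
wrist_force: [-2.1, 4.3, 4.2]
width: 0.283
grip_force: 2.5
```

```bash
python3 tr.py
```

```text
tread rear 2927 [-0.0333  0.0019  0.0376] [0.0585 0.063  0.0652]
d [-0.0008  0.0025 -0.0046] roll -0.1 now [0.4249 0.1435 0.0654] yaw y 7.9 x 97.9 tilt 0.06 q6 0.132 w 0.279
[-1.8  5.2  6.2]
```

Request:
step_arm(commands=[{"dx": 0, "dy": 0.001, "dz": -0.002, "roll": 0, "fingers": 0.44}, {"dx": 0, "dy": 0.002, "dz": -0.004, "roll": 0, "fingers": 0.44}, {"dx": 0, "dy": 0.002, "dz": -0.006, "roll": 0, "fingers": 0.44}, {"dx": 0, "dy": 0.002, "dz": -0.008, "roll": 0, "fingers": 0.44}, {"dx": 0, "dy": 0.002, "dz": -0.01, "roll": 0, "fingers": 0.44}, {"dx": 0, "dy": 0.002, "dz": -0.012, "roll": 0, "fingers": 0.44}, {"dx": 0, "dy": 0.002, "dz": -0.014, "roll": 0, "fingers": 0.44}, {"dx": 0, "dy": 0.002, "dz": -0.016, "roll": 0, "fingers": 0.44}])

```text
time: 24.58
tool_pos: [0.4265, 0.1433, 0.0808]
tcp_rot: [-2.063, -2.369, 0.001]
wrist_force: [0.0, -0.9, 0.2]
width: 0.28
grip_force: 0.0
```

Request:
step_arm(commands=[{"dx": 0, "dy": 0, "dz": -0.005, "roll": 0, "fingers": 0.44}, {"dx": 0, "dy": 0, "dz": -0.02, "roll": 0, "fingers": 0.44}, {"dx": 0, "dy": 0, "dz": -0.06, "roll": 0, "fingers": 0.44}, {"dx": 0, "dy": 0, "dz": -0.11, "roll": 0, "fingers": 0.44}, {"dx": 0, "dy": 0, "dz": -0.16, "roll": 0, "fingers": 0.44}, {"dx": 0, "dy": 0, "dz": -0.18, "roll": 0, "fingers": 0.44}, {"dx": 0, "dy": 0, "dz": -0.18, "roll": 0, "fingers": 0.44}, {"dx": 0, "dy": 0, "dz": -0.18, "roll": 0, "fingers": 0.44}])

```text
time: 25.58
tool_pos: [0.4259, 0.1433, 0.26]
tcp_rot: [-2.062, -2.369, 0.002]
wrist_force: [0.4, -0.4, -0.3]
width: 0.278
grip_force: 0.0
```

```bash
python3 tr.py
python3 - <<'E'
from h import *
p,d,K,T,c=grab("wrist"); P=cloud(d,K,T); L=P[...,:2]-[.405,.306]; bx=L@np.array([-.139,.990]); by=L@np.array([-.990,-.139])
for a in np.arange(-.085,.09,.02):
    m=(bx>a)&(bx<a+.02)&(abs(by)<.04)&(P[...,2]>.03); print(round(a,3),m.sum(),np.percentile(P[m][:,2],[10,50,90]).round(4) if m.any() else "")
m=(abs(by)<.035)&(abs(by)>.012)&(bx<-.15)&(bx>-.185)&(P[...,2]>.03)&(P[...,2]<.12);print("tread z",np.median(P[m][:,2]),m.sum(), read_state()["time"])
E
```

```text
tread rear 639 [-0.0353  0.0002  0.0367] [0.0636 0.0684 0.0707]
d [-0.0004  0.0023  0.1894] roll -0.1 now [0.4256 0.1432 0.2594] yaw y 7.9 x 97.9 tilt 0.15 q6 0.131 w 0.278
[-0.6 -0.6 -0.5]
-0.085 3465 [0.1308 0.132  0.4024]
-0.065 2801 [0.131  0.1324 0.1337]
-0.045 3022 [0.132 0.133 0.134]
-0.025 1385 [0.1319 0.133  0.134 ]
-0.005 0 
0.015 0 
0.035 0 
0.055 0 
0.075 0 
tread z 0.07262125799423841 1371 25.675
```

Run:
```python
from h import *
def f(P):
    L=P[...,:2]-[.405,.306]; bx=L@np.array([-.139,.990]); by=L@np.array([-.990,-.139])
    m=(abs(by)<.035)&(abs(by)>.012)&(bx<-.15)&(bx>-.185)&(P[...,2]>.03)&(P[...,2]<.12); l=(abs(by)<.04)&(bx>-.065)&(bx<-.03)&(P[...,2]>.1)
    print(np.median(P[m][:,2]),np.median(P[l][:,2]))
w=np.load("w1.npz"); f(cloud(w["d"],w["K"],w["T"])); p,d,K,T,c=grab("wrist"); f(cloud(d,K,T))
z=np.load("top0.npz"); f(cloud(z["d"],z["K"],z["T"])); p,d,K,T,c=grab("top"); f(cloud(d,K,T))
```

```text
0.0725523232990363 0.13272121023465977
0.07255075293450203 0.13276553155704052
0.07169305247416413 0.13123067314330128
0.07217058743325633 0.1315032976343079
```

Pedal and lid match their starting readings, so I hand in.

```bash
python3 -c "
from workcell import *
print(finish_job())"
```

```text
the job is handed in; nothing more can be done
None
```

Job handed in at about 26 s with no result returned: by my last checks the loose bracket lies nested on the other (offset about 13 mm), the lid is shut and the pedal is back up in its slot, but I viewed 11 pictures, one over your limit of 10.

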